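Get the gift box out from among the containers

ROBOT

A 6-joint arm with a two-finger parallel gripper is mounted at the origin on the work surface. World frame = base frame: x ahead of the robot, y to its left, z up, the work surface at z = 0. Lengths are in mm, angles in rad, forces in N, time in s.
With the tool pointing down it reaches from about 300 to 775 mm from the base axis. Payload 14.6 kg.
Tool frame: the origin (TCP) lies midway between the tips of the shut fingers; the grasp point (between the pads) lies 19 mm behind it; z points along the fingers, y is the line along which they close (so a half turn about z gives the same grasp; the last joint's range is limited). The gripper opens to 94 mm and grips with 3 to 60 N. Pads are 16 mm wide; open, the fingers measure 119 mm over their backs; the gripper's body (75 mm by 177 mm) begins 78 mm behind the grasp point.
Start: joints at [1.239, 0.3, 1.521, -0, 1.321, -0.067], TCP at [143.942, 530.82, 205.446] pointing down, gripper open.
Joint ranges: [-3.03, 3.03], [-0.79, 2.21], [0.23, 2.52], [-1.04, 4.18], [0, 3.07], [-2.55, 2.55]. Speed limits (rad/s): [2.22, 2.22, 2.57, 3.14, 3.14, 3.14].

INTERFACE

Orientations are given as [roll, pitch, yaw] about the fixed x, y, z axes, in that order (R = Rz(yaw) Ry(pitch) Rx(roll)).
In Python, from cell import manip gives the robot as it stands.
- The arm moves only by the shell command python3 -m creep 'ROWS' [OPENING] [FORCE]. ROWS is text: rows parted by semicolons, each of 6 numbers parted by spaces: the shift along the tool's x, y, z normalised to -1 to 1, where 1 is 4 cm, then the turn, a rotation vector about the tool's x, y, z normalised to -1 to 1, where 1 is pi rad. In form: dx dy dz ax ay az; .... A call has 1 to 20 rows; each row shifts and turns the commanded pose from where the row before left it, along the tool's axes as they then stand; what a row does not reach is not made up. A row lasts 1/8 s, in which the tool goes at most 62.5 mm and 10.7 degrees, less where a joint would pass 70% of its speed; a pose out of reach is approached as far as the arm can. A call with a number of a shift or a turn outside -1 to 1 is refused whole. A call with a gripper value outside its range is refused whole. OPENING is the closure, from 0 (fully open) to 1 (shut), set as the call begins (- or left out, the last holds). The fingers move at their own pace and stop on an object; FORCE is the grip in N (left out, the last holds). Time passes only in rows, so rows that do not move let the fingers close. It gives the time, the measured TCP pose, the force, the opening and the grip force at its end, in the units of the state.
- manip.read_state(): the state, without advancing time (a new reading comes with each control period).
- manip.camera(name): name is "scene" or "top"; returns a dict with "color" (420x560x3 uint8, red, green, blue), "range_z" (420x560 float32, mm along the optical axis (not along the pixel's ray), 0 where there is no reading), "camera_matrix" (3x3 intrinsics, pixels), "T" (4x4, takes a point from camera to world coordinates). Camera axes: x right, y down, z forward; pixel columns grow to the right and rows downward; lengths in mm; the calibration is good to about 2 mm. A picture is of the moment at which its call begins.
- manip.sign_off(): hands the job in; it is judged then, once.
The state is a dict: "clock": time; "joints": joint angles; "qd": joint speeds; "effort": joint torques, N m; "eef_pos": TCP position; "eef_rot": TCP orientation; "wrist_force": force on the tool from outside, world axes, zero at the start; "moment": the same for the moment, N m; "finger_gap": finger opening in mm; "finger_force": force on a finger pad.
Only numpy, scipy, OpenCV 4.12 (cv2) and the standard library are available. Lean on these libraries where they do the work, as an engineer would, in place of code of your own. Each camera call takes 0.05 s, during which the arm holds its last target. There are 200 camera calls.

TASK

Move the jar, the shaker and the canister from the baking pan onto the wooden board, so that all three stand there together. Then take the little gift box they were hiding and set it flat on the white card in the middle of the open carton. Finally put each of the three containers back upright on the very rubber mat it came from, centred as it was; drop or knock over nothing and leave the tape roll and the sealed parcel alone.

Things in the scene. Friction and masses are not known exactly. Their poses are not given: they have to be found in the camera images.
- jar: Round amber glass jar with a dark steel lid, 56 mm diameter and straight sided up to 108 mm, the lid (50 mm diameter) on to 124 mm, about 0.3 kg. Origin at the centre of its underside, z up. Starts in the middle of one of the pan's three rubber mats (which one varies).
- shaker: Round bright steel shaker with a domed top, 54 mm diameter, straight sided up to 94 mm (a thin dark ring there), 116 mm tall in all, about 0.22 kg. Origin at the centre of its underside, z up. Starts in the middle of one of the mats.
- canister: Square white ceramic canister with a cork lid, 54 x 54 mm and 110 mm tall, the cork (44 mm square) to 122 mm, about 0.28 kg. Origin at the centre of its underside, z up, x and y square to its side faces; it stands about square to the pan. Starts in the middle of one of the mats.
- gift: Small closed brown cardboard gift box with a white paper band round it (over the lid along its x): 50 mm along its x, 46 mm along its y (lid), 34 mm tall, about 0.11 kg. Origin at the centre of its underside, z up. Starts on the pan's floor between the three containers, about 5 mm from each, so that a gripper has no room at it until they are gone.
- pan: Aluminium baking pan, fixed, 220 x 220 mm, rim 18 mm high, floor 4 mm above the table. Origin at the centre of its underside; +x points away from the robot, give or take its yaw. Three dark round mats (64 mm diameter, flush with the floor) at (x, y) = (30, 56), (30, -56), (-29, 0) mm in its frame, a container on each; the gift box starts at (30, 0) mm.
- carton: Open brown shipping carton, fixed, 160 x 160 mm outside, 55 mm high, walls 5 mm, inner floor 5 mm above the table, with flaps folded down outside (170 mm square over the flaps). A white card 70 mm square lies flush in the middle of its floor. Origin at the centre of its underside, axes square to the walls. It stands left or right of the pan.
- board: Bare wooden board, fixed, the side area: 260 mm along its x, 130 mm along its y, 12 mm thick (its top is 12 mm above the table). Origin at the centre of its underside. It stands on the other side of the pan from the carton.
- tape: Bystander: roll of parcel tape lying flat beyond the pan, 90 mm diameter, 48 mm high. Origin at the centre of its underside. Leave alone.
- parcel: Bystander: sealed brown parcel beyond the pan, 90 x 130 x 70 mm. Origin at the centre of its underside. Leave alone.
Not all that is in view belongs to the job. Leave any pink or red look-alike of the shaker alone.

How it is judged (in metres and radians):
On the way, in this order (a step that is already met when the one before it is completed fails the run):
1. jar, shaker and canister all stand on the wooden board together (x of jar in the frame of board between -0.125 and 0.125 m and y of jar in the frame of board between -0.06 and 0.06 m and z of jar in the frame of board between 0.008 and 0.016 m and angle between each of jar, shaker, canister's own z axis and vertical below 0.1 rad and x of shaker in the frame of board between -0.125 and 0.125 m and y of shaker in the frame of board between -0.06 and 0.06 m and z of shaker in the frame of board between 0.008 and 0.016 m and x of canister in the frame of board between -0.125 and 0.125 m and y of canister in the frame of board between -0.06 and 0.06 m and z of canister in the frame of board between 0.008 and 0.016 m), for 0.2 s.
2. the gift box lies flat on the white card in the middle of the carton, let go, with the three containers still on the board (all of step 1 and horizontal distance between gift and carton below 0.015 m and z of gift in the frame of carton below 0.01 m and angle between gift's own z axis and vertical below 0.1 rad and contact force between gift and the fingers below 0.1 N), for 0.2 s.
At the end, for the whole second after the job is handed in: The gift box lies flat on the carton's floor, its centre within 15 mm of the carton's centre; jar, shaker and canister each stand upright (within 0.1 rad) within 15 mm of where they started; all are at rest (under 0.02 m/s) (horizontal distance between gift and carton below 0.015 m and z of gift in the frame of carton below 0.01 m and angle between each of gift, jar, shaker, canister's own z axis and vertical below 0.1 rad and distance of each of jar, shaker, canister from where it was at the start of the episode below 0.015 m and linear speed of each of jar, shaker, canister, gift below 0.02 m/s); the robot touches nothing.
It fails at once if a container or the gift box is tipped over (more than 0.6 rad) (angle between any of jar, shaker, canister, gift's own z axis and vertical above 0.6 rad).
It fails at once if a container or the gift box is dropped: moves faster than 0.8 m/s with the fingers off it ((linear speed of jar above 0.8 m/s and contact force between jar and the fingers below 0.1 N) or (linear speed of shaker above 0.8 m/s and contact force between shaker and the fingers below 0.1 N) or (linear speed of canister above 0.8 m/s and contact force between canister and the fingers below 0.1 N) or (linear speed of gift above 0.8 m/s and contact force between gift and the fingers below 0.1 N)).
It fails at once if the tape roll or the parcel is moved by more than 20 mm (distance of any of tape, parcel from where it was at the start of the episode above 0.02 m).
It also fails if it takes over 136 s, if anything falls off the work surface, if the arm or the gripper's body presses on something with over 40 N, if the wrist force passes 120 N, or if a joint passes its speed limit or range.

## Working session

There is one attempt and no reset: what is moved stays moved. The work goes in short steps, Python scripts to look and compute and a shell command to move; the robot and the scene stay as the last step left them, time stands still between calls to the robot, and variables do not carry over. Pictures are saved under pics/ and viewed, at most 14 in all, crops included, and the job is handed in when it is done.

```bash
mkdir -p pics; ls; python3 - <<'E'
from cell import manip
import cv2,numpy as np
s=manip.read_state();print({k:np.round(v,3).tolist() for k,v in s.items()})
for n in("scene","top"):
    c=manip.camera(n);cv2.imwrite(f"pics/{n}0.png",c["color"][...,::-1]);np.savez(f"{n}0.npz",**c)
    print(n,c["camera_matrix"].round(1).tolist(),c["T"].round(3).tolist(),(c["range_z"]>0).mean())
E
```

```text
pics
{'clock': 0.0, 'joints': [1.239, 0.3, 1.522, 0.0, 1.321, -0.067], 'qd': [-0.0, -0.001, -0.001, -0.002, -0.0, 0.003], 'effort': [0.0, -53.18, -35.273, 0.071, 0.024, -0.0], 'eef_pos': [143.864, 530.572, 204.864], 'eef_rot': [-3.14, -0.0, 2.877], 'wrist_force': [-0.125, 0.578, 0.007], 'moment': [-0.012, 0.029, 0.045], 'finger_force': 0.0, 'finger_gap': 94.148}
scene [[382.7, 0.0, 286.4], [0.0, 382.7, 207.3], [0.0, 0.0, 1.0]] [[-0.601, 0.593, -0.536, 961.146], [0.799, 0.45, -0.398, 311.263], [0.005, -0.668, -0.744, 582.493], [0.0, 0.0, 0.0, 1.0]] 0.9961607142857143
top [[449.3, 0.0, 284.7], [0.0, 449.3, 208.6], [0.0, 0.0, 1.0]] [[-0.023, -0.983, 0.184, 343.903], [-1.0, 0.023, -0.003, 2.543], [-0.001, -0.184, -0.983, 1112.693], [0.0, 0.0, 0.0, 1.0]] 0.9961309523809524
```

View pics/top0.png

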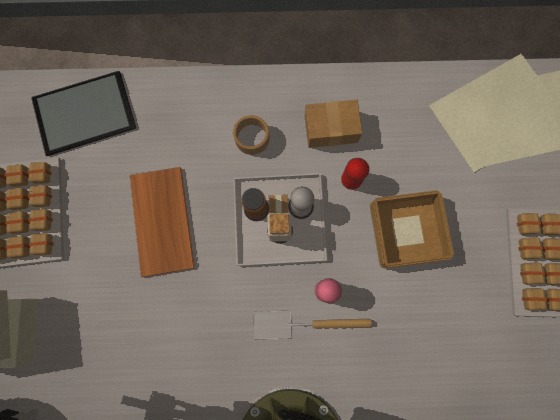

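View pics/scene0.png

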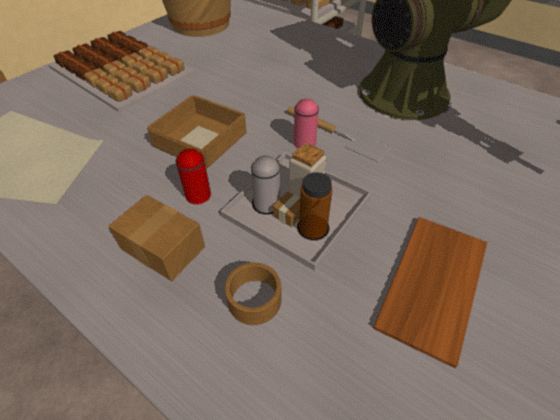

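The top view shows the jar at (255,204), the canister at (279,228) and the gift box between them at about (279,204). The board is at (163,221) and the carton at (411,229).
There are three shaker-shaped things in it: bright grey steel at (302,200), red at (355,172) and pink at (328,290). The grey one on the pan fits "bright steel"; the other two are look-alikes. I'll confirm this in a crop.

```bash
cat > h.py <<'E'
import numpy as np,cv2
from cell import manip
def cloud(c):
    K=c["camera_matrix"];z=c["range_z"];v,u=np.mgrid[:z.shape[0],:z.shape[1]]
    p=np.stack([(u-K[0,2])/K[0,0]*z,(v-K[1,2])/K[1,1]*z,z],-1)
    w=p@c["T"][:3,:3].T+c["T"][:3,3]; w[z<=0]=np.nan
    return w
def ray(c,uv,h):
    K=c["camera_matrix"];uv=np.atleast_2d(np.asarray(uv,float))
    d=np.c_[(uv[:,0]-K[0,2])/K[0,0],(uv[:,1]-K[1,2])/K[1,1],np.ones(len(uv))]@c["T"][:3,:3].T
    o=c["T"][:3,3];return o+d*((h-o[2])/d[:,2])[:,None]
def rect(p):
    r=cv2.minAreaRect(np.float32(p[:,:2]));return np.round(r[0],1),np.round(r[1],1),round(r[2],1)
E
python3 - <<'E'
from h import *
D={n:dict(np.load(n+"0.npz")) for n in("top","scene")}
W={n:cloud(D[n]) for n in D}
t=D["top"]
# rough areas from top view pixel -> world at height
R={"jar":(255,190,120),"shaker":(302,190,112),"canister":(279,217,120),"gift":(279,202,38)}
for k,(u,v,h) in R.items():
    x,y=ray(t,(u,v),h)[0,:2]
    for n in W:
        w=W[n];m=(abs(w[...,0]-x)<40)&(abs(w[...,1]-y)<30)&(w[...,2]>95)
        q=w[m]; 
        if len(q)<5: print(k,n,"few");continue
        zt=np.percentile(q[:,2],97);p=q[abs(q[:,2]-zt)<4];print(k,n,"guess",(x.round(),y.round()),"top z",zt.round(1),len(p),rect(p))
for k,(u,v),lo,hi,r in (("board",(163,221),8,17,150),("cartonrim",(411,229),50,60,115),("card",(411,229),0,10,60),("panrim",(281,220),14,23,150)):
    x,y=ray(t,(u,v),10)[0,:2]
    for n in W:
        w=W[n];m=(np.hypot(w[...,0]-x,w[...,1]-y)<r)&(w[...,2]>lo)&(w[...,2]<hi)
        m=cv2.morphologyEx(m.astype(np.uint8),cv2.MORPH_OPEN,np.ones((2,2)))>0
        if k=="card": m&=(D[n]["color"][...,2]>110)
        p=w[m];print(k,n,len(p),np.median(p[:,2]).round(1),rect(p))
cv2.imwrite("pics/crop.png",cv2.resize(D["top"]["color"][150:310,220:390,::-1],None,fx=3.5,fy=3.5,interpolation=cv2.INTER_CUBIC))
E
```

```text
jar top guess (np.float64(575.0), np.float64(65.0)) top z 131.1 206 (array([556.7,  70.6]), array([47. , 41.6]), 89.0)
jar scene guess (np.float64(575.0), np.float64(65.0)) top z 128.3 445 (array([557.3,  72. ]), array([46.3, 45.2]), 89.2)
shaker top guess (np.float64(574.0), np.float64(-41.0)) top z 121.8 93 (array([557.2, -40.4]), array([30.6, 27.8]), 44.1)
shaker scene guess (np.float64(574.0), np.float64(-41.0)) top z 119.6 131 (array([558.7, -38.7]), array([30.6, 27.7]), 34.7)
canister top guess (np.float64(511.0), np.float64(12.0)) top z 129.1 254 (array([495.8,  13.6]), array([42.4, 42.6]), 89.1)
canister scene guess (np.float64(511.0), np.float64(12.0)) top z 126.1 388 (array([497.6,  16.2]), array([45.7, 44.1]), 1.7)
gift top guess (np.float64(562.0), np.float64(12.0)) top z 111.6 3 (array([522.4,  25.8]), array([ 0.2, 18.1]), 0.4)
gift scene guess (np.float64(562.0), np.float64(12.0)) top z 110.8 55 (array([533.2,   3.3]), array([28.6, 72.7]), 36.7)
board top 5135 nan (array([527.2, 306.2]), array([260.8, 126.9]), 8.5)
board scene 10181 nan (array([523.6, 313. ]), array([268.1, 130.6]), 8.8)
cartonrim top 905 nan (array([ 488.5, -316.6]), array([171.2, 188.8]), 8.4)
cartonrim scene 758 nan (array([ 515.6, -276.2]), array([218.5, 202.9]), 6.5)
card top 705 nan (array([ 489.3, -305.5]), array([69.5, 64.8]), 7.9)
card scene 422 nan (array([ 487.1, -303.4]), array([67.2, 59.4]), 11.4)
panrim top 475 nan (array([523.6,  10.7]), array([218.9, 221.2]), 2.4)
panrim scene 871 nan (array([526.1,  17.7]), array([219. , 218.9]), 2.1)
```

View pics/crop.png

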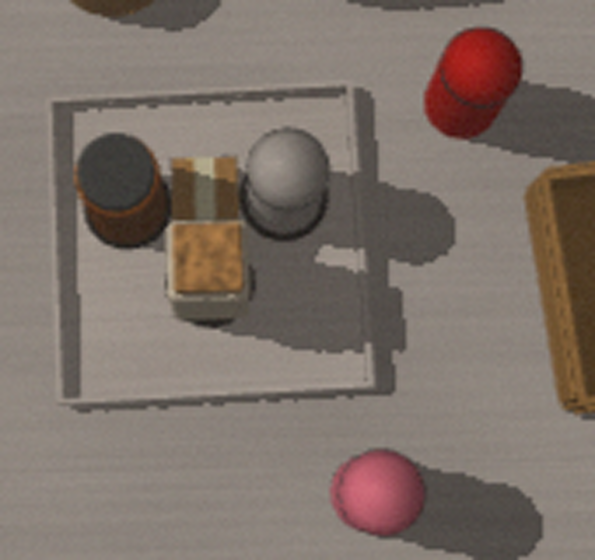

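The crop confirms it: the grey steel shaker, enlarged at (288,180), stands on the pan. Red (475,80) and pink (378,490) stand off the pan and stay untouched. The tops measured in the scene view (128, 120, 126 mm) match the sizes given. I'll turn the tool so that it closes along world x.

```bash
cat > go.py <<'E'
import sys
from h import *
from scipy.spatial.transform import Rotation as R
s=manip.read_state();p=np.array(s["eef_pos"]);r=R.from_euler("xyz",s["eef_rot"])
t=np.array([float(a) if a!="-" else p[i] for i,a in enumerate(sys.argv[1:4])])
print("clock",round(s["clock"],1),"pos",p.round(1),"rot",np.round(s["eef_rot"],3),"gap",round(s["finger_gap"],1),"total units",(r.inv().apply(t-p)/40).round(2),
 "yaw units",round(-(float(sys.argv[4])-s["eef_rot"][2])/np.pi,3) if len(sys.argv)>4 else "")
E
python3 -m creep '0 0 0 0 0 .058;0 0 0 0 0 .058;0 0 0 0 0 .058;0 0 0 0 0 .058;0 0 0 0 0 .058;0 0 0 0 0 .058;0 0 0 0 0 .058;0 0 0 0 0 0;0 0 0 0 0 0' 0
python3 go.py 557 71.3 190 1.6
```

```text
clock: 1.23
eef_pos: [143.9, 530.8, 205.3]
eef_rot: [-3.141, 0.0, 1.605]
wrist_force: [-0.6, 0.3, 0.3]
finger_gap: 94.2
finger_force: 0.0
clock 1.2 pos [143.9 530.8 205.3] rot [-3.141  0.     1.605] gap 94.2 total units [-11.84   9.92   0.38] yaw units 0.002
```

```bash

python3 -m creep '-.7 .6 .02 0 0 0;-.7 .6 .02 0 0 0;-.7 .6 .02 0 0 0;-.7 .6 .02 0 0 0;-.7 .6 .02 0 0 0;-.7 .6 .02 0 0 0;-.7 .6 .02 0 0 0;-.7 .6 .02 0 0 0;-.7 .6 .02 0 0 0;-.7 .6 .02 0 0 0;-.7 .6 .02 0 0 0;-.7 .6 .02 0 0 0;-.7 .6 .02 0 0 0;-.7 .6 .02 0 0 0;-.7 .6 .02 0 0 0;-.7 .5 .02 0 0 0;-.6 .4 .02 0 0 0;0 0 0 0 0 0;0 0 0 0 0 0'
python3 go.py 557 71.3 60 1.6
```

```text
clock: 3.6
eef_pos: [553.8, 71.6, 191.8]
eef_rot: [-3.141, -0.0, 1.603]
wrist_force: [-0.1, -0.0, 0.5]
finger_gap: 93.8
finger_force: 0.0
clock 3.6 pos [553.8  71.6 191.8] rot [-3.141 -0.     1.603] gap 93.8 total units [-0.01  0.08  3.29] yaw units 0.001
```

```bash

python3 -m creep '0 .08 .4 0 0 0;0 0 .5 0 0 0;0 0 .5 0 0 0;0 0 .5 0 0 0;0 0 .5 0 0 0;0 0 .4 0 0 0;0 0 .3 0 0 0;0 0 .19 0 0 0;0 0 0 0 0 0;0 0 0 0 0 0'
python3 - <<'E'
from h import *
c=manip.camera("scene");cv2.imwrite("pics/s1.png",c["color"][60:340,130:500,::-1])
E
python3 go.py 557 71.3 60 1.6
```

```text
clock: 4.85
eef_pos: [557.7, 71.2, 60.8]
eef_rot: [3.141, -0.0, 1.601]
wrist_force: [-0.5, 0.3, 0.4]
finger_gap: 94.1
finger_force: 0.0
clock 4.9 pos [557.7  71.2  60.8] rot [ 3.141 -0.     1.601] gap 94.1 total units [ 0.   -0.02  0.02] yaw units 0.0
```

View pics/s1.png

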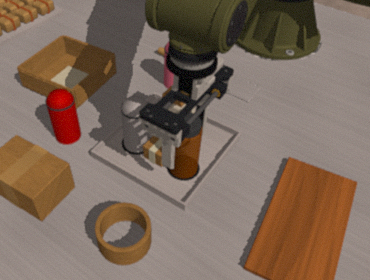

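The fingers straddle the jar at crop (185,150) and are clear of the shaker and gift. I'll close and lift.

```bash

python3 -m creep '0 0 0 0 0 0;0 0 0 0 0 0;0 0 0 0 0 0;0 0 0 0 0 0;0 0 0 0 0 0;0 0 0 0 0 0;0 0 0 0 0 0;0 0 0 0 0 0;0 0 0 0 0 0;0 0 0 0 0 0' 1 25
python3 -m creep '0 0 -.2 0 0 0;0 0 -.4 0 0 0;0 0 -.5 0 0 0;0 0 -.5 0 0 0;0 0 -.4 0 0 0;0 0 -.2 0 0 0;0 0 0 0 0 0;0 0 0 0 0 0'
python3 go.py 623 302.4 - 1.6
```

```text
clock: 6.15
eef_pos: [557.3, 71.2, 60.2]
eef_rot: [-3.142, -0.0, 1.601]
wrist_force: [-2.2, -0.1, 0.7]
finger_gap: 55.7
finger_force: 25.0
clock: 7.15
eef_pos: [557.1, 71.2, 147.5]
eef_rot: [-3.14, 0.0, 1.601]
wrist_force: [0.2, -0.2, -1.7]
finger_gap: 55.4
finger_force: 25.0
clock 7.2 pos [557.1  71.2 147.5] rot [-3.14   0.     1.601] gap 55.4 total units [ 5.73  1.82 -0.  ] yaw units 0.0
```

```bash

python3 -m creep '.2 .06 0 0 0 0;.4 .13 0 0 0 0;.5 .16 0 0 0 0;.6 .19 0 0 0 0;.6 .19 0 0 0 0;.6 .19 0 0 0 0;.6 .19 0 0 0 0;.6 .19 0 0 0 0;.6 .19 0 0 0 0;.5 .16 0 0 0 0;.3 .1 0 0 0 0;.2 .06 0 0 0 0;.03 .01 0 0 0 0;0 0 0 0 0 0;0 0 0 0 0 0'
python3 go.py 623 302.4 69 1.6
```

```text
clock: 9.02
eef_pos: [623.2, 302.0, 148.4]
eef_rot: [3.141, 0.0, 1.601]
wrist_force: [-0.1, -0.3, -2.2]
finger_gap: 55.7
finger_force: 25.0
clock 9.0 pos [623.2 302.  148.4] rot [3.141 0.    1.601] gap 55.7 total units [ 0.01 -0.01  1.98] yaw units 0.0
```

```bash

python3 -m creep '0 0 .2 0 0 0;0 0 .4 0 0 0;0 0 .5 0 0 0;0 0 .4 0 0 0;0 0 .3 0 0 0;0 0 .1 0 0 0;0 0 .05 0 0 0;0 0 .03 0 0 0;0 0 0 0 0 0;0 0 0 0 0 0'
python3 - <<'E'
from h import *
s=manip.read_state();print(np.round(s["eef_pos"],1),np.round(s["wrist_force"],1))
c=manip.camera("scene");cv2.imwrite("pics/s2.png",cv2.resize(c["color"][200:370,340:520,::-1],None,fx=3,fy=3))
E
```

```text
clock: 10.28
eef_pos: [623.3, 302.6, 69.4]
eef_rot: [3.141, -0.0, 1.601]
wrist_force: [1.0, 0.9, -2.0]
finger_gap: 55.6
finger_force: 25.0
[623.3 302.6  69.4] [ 1.   0.9 -2. ]
```

View pics/s2.png

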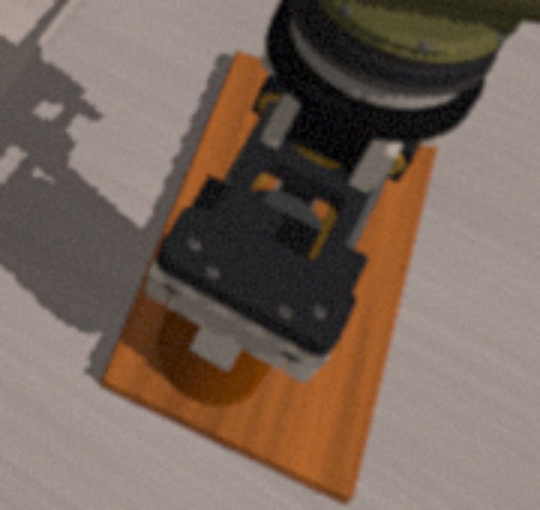

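The jar hangs just above the board's far end, at crop (215,380), and is inside its edges. I'll lower it until contact.

```bash

python3 -m creep '0 0 .02 0 0 0;0 0 0 0 0 0;0 0 0 0 0 0'
python3 -m creep '0 0 .02 0 0 0;0 0 0 0 0 0;0 0 0 0 0 0'
```

```text
clock: 10.7
eef_pos: [623.2, 302.5, 68.3]
eef_rot: [3.141, 0.0, 1.601]
wrist_force: [0.2, -0.7, -0.7]
finger_gap: 55.6
finger_force: 25.0
clock: 11.08
eef_pos: [623.2, 302.6, 68.3]
eef_rot: [3.141, -0.0, 1.601]
wrist_force: [-3.6, -1.9, 5.2]
finger_gap: 55.4
finger_force: 25.0
```

```bash

python3 -m creep '0 0 0 0 0 0;0 0 0 0 0 0;0 0 0 0 0 0;0 0 0 0 0 0;0 0 0 0 0 0;0 0 0 0 0 0' 0
python3 -m creep '0 0 -.3 0 0 0;0 0 -.5 0 0 0;0 0 -.6 0 0 0;0 0 -.7 0 0 0;0 0 -.6 0 0 0;0 0 -.3 0 0 0;0 0 0 0 0 0'
python3 go.py 496.7 14.9 - 1.6
```

```text
clock: 11.82
eef_pos: [623.1, 302.5, 67.4]
eef_rot: [3.142, -0.0, 1.601]
wrist_force: [-0.2, 0.3, -0.1]
finger_gap: 94.1
finger_force: 0.0
clock: 12.7
eef_pos: [623.4, 302.6, 188.6]
eef_rot: [3.14, -0.001, 1.601]
wrist_force: [-0.2, -0.2, -0.1]
finger_gap: 94.1
finger_force: 0.0
clock 12.7 pos [623.4 302.6 188.6] rot [ 3.140e+00 -1.000e-03  1.601e+00] gap 94.1 total units [-7.09 -3.38 -0.01] yaw units 0.0
```

```bash

python3 -m creep '-.3 -.14 0 0 0 0;-.6 -.29 0 0 0 0;-.7 -.33 0 0 0 0;-.7 -.33 0 0 0 0;-.7 -.33 0 0 0 0;-.7 -.33 0 0 0 0;-.7 -.33 0 0 0 0;-.7 -.33 0 0 0 0;-.7 -.33 0 0 0 0;-.6 -.29 0 0 0 0;-.4 -.2 0 0 0 0;-.29 -.15 0 0 0 0;0 0 0 0 0 0;0 0 0 0 0 0'
python3 - <<'E'
from h import *
for n in("top","scene"):
    c=manip.camera(n);np.savez(n+"1.npz",**c);cv2.imwrite(f"pics/{n}1.png",c["color"][...,::-1])
    w=cloud(c);m=(abs(w[...,0]-623)<45)&(abs(w[...,1]-302)<45)&(w[...,2]>125)&(w[...,2]<142)
    print(n,m.sum(),rect(w[m]) if m.sum() else "",np.median(w[m][:,2]) if m.sum() else "")
E
python3 go.py 496.7 14.9 60 1.6
```

```text
clock: 14.45
eef_pos: [496.8, 15.4, 187.4]
eef_rot: [-3.142, -0.0, 1.602]
wrist_force: [0.0, 0.1, -0.4]
finger_gap: 94.0
finger_force: 0.0
top 399 (array([622.1, 301.8]), array([49. , 47.3]), 44.3) 135.60606075312546
scene 1056 (array([623.6, 304.6]), array([48.7, 49. ]), 70.9) 135.07752111425657
clock 14.6 pos [496.8  15.4 187.4] rot [-3.142 -0.     1.602] gap 94.2 total units [-0.01 -0.    3.18] yaw units 0.001
```

The jar stands upright on the board, lid at 135 mm and where it was planned. Now the canister.

```bash

python3 -m creep '-.01 0 .4 0 0 0;0 0 .5 0 0 0;0 0 .5 0 0 0;0 0 .5 0 0 0;0 0 .5 0 0 0;0 0 .4 0 0 0;0 0 .25 0 0 0;0 0 .13 0 0 0;0 0 0 0 0 0;0 0 0 0 0 0'
python3 -m creep '0 0 0 0 0 0;0 0 0 0 0 0;0 0 0 0 0 0;0 0 0 0 0 0;0 0 0 0 0 0;0 0 0 0 0 0;0 0 0 0 0 0;0 0 0 0 0 0;0 0 0 0 0 0;0 0 0 0 0 0' 1 25
python3 -m creep '0 0 -.2 0 0 0;0 0 -.4 0 0 0;0 0 -.5 0 0 0;0 0 -.5 0 0 0;0 0 -.4 0 0 0;0 0 -.2 0 0 0;0 0 0 0 0 0;0 0 0 0 0 0'
python3 go.py 523 328 - 1.6
```

```text
clock: 15.8
eef_pos: [496.9, 14.5, 60.7]
eef_rot: [3.141, 0.0, 1.601]
wrist_force: [0.3, 0.8, -0.2]
finger_gap: 94.2
finger_force: 0.0
clock: 17.05
eef_pos: [496.7, 14.6, 60.3]
eef_rot: [3.141, 0.0, 1.601]
wrist_force: [1.6, 0.8, -1.0]
finger_gap: 54.0
finger_force: 24.9
clock: 18.05
eef_pos: [496.3, 14.5, 147.6]
eef_rot: [-3.14, -0.0, 1.601]
wrist_force: [1.0, 0.1, -2.9]
finger_gap: 53.7
finger_force: 24.9
clock 18.1 pos [496.3  14.5 147.6] rot [-3.14  -0.     1.601] gap 53.7 total units [ 7.81  0.91 -0.  ] yaw units 0.0
```

```bash

python3 -m creep '.2 .02 0 0 0 0;.4 .05 0 0 0 0;.6 .07 0 0 0 0;.7 .08 0 0 0 0;.7 .08 0 0 0 0;.7 .08 0 0 0 0;.7 .08 0 0 0 0;.7 .08 0 0 0 0;.7 .08 0 0 0 0;.7 .08 0 0 0 0;.6 .07 0 0 0 0;.5 .06 0 0 0 0;.3 .04 0 0 0 0;.2 .03 0 0 0 0;.11 .01 0 0 0 0;0 0 0 0 0 0;0 0 0 0 0 0'
python3 -m creep '0 0 .2 0 0 0;0 0 .4 0 0 0;0 0 .5 0 0 0;0 0 .4 0 0 0;0 0 .3 0 0 0;0 0 .1 0 0 0;0 0 .03 0 0 0;0 0 0 0 0 0;0 0 0 0 0 0'
python3 -m creep '0 0 .03 0 0 0;0 0 0 0 0 0;0 0 0 0 0 0'
```

```text
clock: 20.18
eef_pos: [523.6, 327.5, 148.3]
eef_rot: [3.142, 0.0, 1.601]
wrist_force: [0.4, 0.2, -3.1]
finger_gap: 54.3
finger_force: 24.9
clock: 21.3
eef_pos: [523.7, 328.0, 71.5]
eef_rot: [3.141, -0.0, 1.601]
wrist_force: [0.2, 0.2, -3.3]
finger_gap: 54.0
finger_force: 24.9
clock: 21.68
eef_pos: [523.5, 327.9, 69.9]
eef_rot: [-3.142, 0.0, 1.601]
wrist_force: [-0.1, -0.6, -3.6]
finger_gap: 54.2
finger_force: 24.9
```

```bash

python3 -m creep '0 0 .025 0 0 0;0 0 0 0 0 0;0 0 0 0 0 0'
python3 -m creep '0 0 .015 0 0 0;0 0 0 0 0 0;0 0 0 0 0 0'
```

```text
clock: 22.05
eef_pos: [523.5, 327.9, 68.8]
eef_rot: [-3.142, 0.0, 1.601]
wrist_force: [-0.1, -0.4, -3.7]
finger_gap: 54.0
finger_force: 24.9
clock: 22.42
eef_pos: [523.6, 327.9, 68.3]
eef_rot: [3.141, -0.0, 1.601]
wrist_force: [-0.2, 0.2, -1.6]
finger_gap: 54.5
finger_force: 24.9
```

```bash

python3 -m creep '0 0 0 0 0 0;0 0 0 0 0 0;0 0 0 0 0 0;0 0 0 0 0 0;0 0 0 0 0 0;0 0 0 0 0 0' 0
python3 -m creep '0 0 -.3 0 0 0;0 0 -.5 0 0 0;0 0 -.6 0 0 0;0 0 -.7 0 0 0;0 0 -.6 0 0 0;0 0 -.3 0 0 0;0 0 0 0 0 0'
python3 go.py 558 -39.5 - 1.6
```

```text
clock: 23.18
eef_pos: [523.5, 327.9, 68.2]
eef_rot: [-3.142, 0.0, 1.601]
wrist_force: [-0.2, 0.4, 0.6]
finger_gap: 93.6
finger_force: 0.0
clock: 24.05
eef_pos: [523.7, 328.0, 188.9]
eef_rot: [3.14, -0.001, 1.601]
wrist_force: [-0.3, -0.1, -0.1]
finger_gap: 93.9
finger_force: 0.0
clock 24.1 pos [523.7 328.  188.9] rot [ 3.140e+00 -1.000e-03  1.601e+00] gap 93.9 total units [-9.21  0.58 -0.  ] yaw units 0.0
```

```bash

python3 -m creep '-.3 .02 0 0 0 0;-.5 .03 0 0 0 0;-.7 .04 0 0 0 0;-.8 .05 0 0 0 0;-.8 .05 0 0 0 0;-.8 .05 0 0 0 0;-.8 .05 0 0 0 0;-.8 .05 0 0 0 0;-.8 .05 0 0 0 0;-.8 .05 0 0 0 0;-.7 .05 0 0 0 0;-.6 .04 0 0 0 0;-.4 .03 0 0 0 0;-.21 .02 0 0 0 0;0 0 0 0 0 0;0 0 0 0 0 0'
python3 go.py 558 -39.5 60 1.6
```

```text
clock: 26.05
eef_pos: [557.6, -31.1, 188.2]
eef_rot: [-3.142, -0.0, 1.602]
wrist_force: [1.0, 0.2, 0.3]
finger_gap: 93.9
finger_force: 0.0
clock 26.1 pos [557.6 -31.1 188.2] rot [-3.142 -0.     1.602] gap 93.9 total units [-0.21  0.    3.21] yaw units 0.001
```

```bash

python3 -m creep '-.2 0 .1 0 0 0;0 0 .5 0 0 0;0 0 .5 0 0 0;0 0 .5 0 0 0;0 0 .5 0 0 0;0 0 .5 0 0 0;0 0 .4 0 0 0;0 0 .21 0 0 0;0 0 0 0 0 0;0 0 0 0 0 0'
python3 -m creep '0 0 0 0 0 0;0 0 0 0 0 0;0 0 0 0 0 0;0 0 0 0 0 0;0 0 0 0 0 0;0 0 0 0 0 0;0 0 0 0 0 0;0 0 0 0 0 0;0 0 0 0 0 0;0 0 0 0 0 0' 1 25
python3 -m creep '0 0 -.2 0 0 0;0 0 -.4 0 0 0;0 0 -.5 0 0 0;0 0 -.5 0 0 0;0 0 -.4 0 0 0;0 0 -.2 0 0 0;0 0 0 0 0 0;0 0 0 0 0 0'
python3 go.py 435 274 - 1.6
```

```text
clock: 27.3
eef_pos: [558.3, -39.7, 60.5]
eef_rot: [3.141, 0.0, 1.601]
wrist_force: [-0.7, -0.4, 0.3]
finger_gap: 94.1
finger_force: 0.0
clock: 28.55
eef_pos: [557.9, -39.6, 59.8]
eef_rot: [-3.142, -0.0, 1.601]
wrist_force: [-1.3, 0.6, 2.5]
finger_gap: 53.2
finger_force: 25.0
clock: 29.55
eef_pos: [557.6, -39.6, 147.2]
eef_rot: [-3.141, -0.0, 1.601]
wrist_force: [-0.5, -0.1, -2.8]
finger_gap: 53.2
finger_force: 25.0
clock 29.6 pos [557.6 -39.6 147.2] rot [-3.141 -0.     1.601] gap 53.2 total units [ 7.93 -2.83  0.  ] yaw units 0.0
```

```bash

python3 -m creep '.2 -.07 0 0 0 0;.4 -.14 0 0 0 0;.6 -.21 0 0 0 0;.7 -.25 0 0 0 0;.7 -.25 0 0 0 0;.7 -.25 0 0 0 0;.7 -.25 0 0 0 0;.7 -.25 0 0 0 0;.7 -.25 0 0 0 0;.7 -.25 0 0 0 0;.6 -.21 0 0 0 0;.5 -.18 0 0 0 0;.4 -.14 0 0 0 0;.2 -.08 0 0 0 0;.13 -.05 0 0 0 0;0 0 0 0 0 0;0 0 0 0 0 0'
python3 -m creep '0 0 .2 0 0 0;0 0 .4 0 0 0;0 0 .5 0 0 0;0 0 .4 0 0 0;0 0 .3 0 0 0;0 0 .1 0 0 0;0 0 .03 0 0 0;0 0 0 0 0 0;0 0 0 0 0 0'
python3 -m creep '0 0 .03 0 0 0;0 0 0 0 0 0;0 0 0 0 0 0'
```

```text
clock: 31.68
eef_pos: [435.3, 273.6, 147.8]
eef_rot: [-3.142, 0.0, 1.601]
wrist_force: [0.3, -0.2, -2.4]
finger_gap: 53.3
finger_force: 25.0
clock: 32.8
eef_pos: [435.3, 274.1, 71.0]
eef_rot: [3.141, -0.0, 1.601]
wrist_force: [-0.3, -0.2, -2.3]
finger_gap: 53.4
finger_force: 25.0
clock: 33.17
eef_pos: [435.1, 274.0, 69.5]
eef_rot: [-3.142, 0.0, 1.601]
wrist_force: [0.7, 1.0, -2.3]
finger_gap: 53.5
finger_force: 25.0
```

```bash

python3 -m creep '0 0 .025 0 0 0;0 0 0 0 0 0;0 0 0 0 0 0'
python3 -m creep '0 0 .015 0 0 0;0 0 0 0 0 0;0 0 0 0 0 0'
```

```text
clock: 33.55
eef_pos: [435.1, 274.0, 68.4]
eef_rot: [-3.142, 0.0, 1.601]
wrist_force: [0.5, -0.4, -2.7]
finger_gap: 53.6
finger_force: 25.0
clock: 33.92
eef_pos: [435.1, 274.0, 67.9]
eef_rot: [3.142, -0.0, 1.601]
wrist_force: [-0.3, 0.3, -1.9]
finger_gap: 53.5
finger_force: 25.0
```

Contact. I'll release, rise and measure all the containers and the gift from both views.

```bash

python3 -m creep '0 0 0 0 0 0;0 0 0 0 0 0;0 0 0 0 0 0;0 0 0 0 0 0;0 0 0 0 0 0;0 0 0 0 0 0' 0
python3 -m creep '0 0 -.3 0 0 0;0 0 -.5 0 0 0;0 0 -.6 0 0 0;0 0 -.7 0 0 0;0 0 -.6 0 0 0;0 0 -.3 0 0 0;0 0 0 0 0 0'
python3 - <<'E'
from h import *
for n in("top","scene"):
    c=manip.camera(n);np.savez(n+"2.npz",**c);cv2.imwrite(f"pics/{n}2.png",c["color"][...,::-1])
    w=cloud(c)
    for k,x,y,lo,hi in(("jar",623,302,126,142),("can",523,328,125,140),("shk",435,274,118,135),("gift",558,15,33,46)):
        m=(abs(w[...,0]-x)<36)&(abs(w[...,1]-y)<36)&(w[...,2]>lo)&(w[...,2]<hi)
        print(n,k,m.sum(),rect(w[m]) if m.sum() else "",np.median(w[m][:,2]) if m.sum() else "")
    d=(c["color"].min(-1)>115)&(np.hypot(w[...,0]-488,w[...,1]+304)<55)&(w[...,2]<14)
    print(n,"card",d.sum(),rect(w[d]),np.median(w[d],0).round(1))
E
python3 go.py 557 15 - 1.6
```

```text
clock: 34.67
eef_pos: [435.1, 274.0, 67.8]
eef_rot: [-3.142, 0.0, 1.601]
wrist_force: [-0.7, 0.9, -0.7]
finger_gap: 94.3
finger_force: 0.0
clock: 35.55
eef_pos: [435.3, 274.1, 188.4]
eef_rot: [3.14, -0.001, 1.601]
wrist_force: [0.8, -0.1, 0.2]
finger_gap: 94.2
finger_force: 0.0
top jar 396 (array([622.3, 301. ]), array([48.2, 48.4]), 85.8) 135.55284515059697
top can 0  
top shk 282 (array([436.8, 268.3]), array([44.4, 38.3]), 24.3) 124.26318137893833
top gift 382 (array([555.5,  15.1]), array([44.2, 50.3]), 88.6) 37.8568719851861
top card 740 (array([ 489.6, -306.1]), array([70.3, 67.7]), 4.7) [ 489.4 -306.2    5.7]
scene jar 1038 (array([623.7, 304.7]), array([48.5, 48.9]), 73.0) 135.10706484603276
scene can 821 (array([524.2, 328.5]), array([45.9, 43.9]), 0.4) 133.00163280650315
scene shk 387 (array([437. , 275.4]), array([41.8, 40.6]), 52.9) 123.25659905100537
scene gift 495 (array([556.6,  17.3]), array([52.6, 47.2]), 0.8) 37.182201852120784
scene card 419 (array([ 487.4, -305.1]), array([65.6, 65.1]), 7.1) [ 488.7 -305.1    4.4]
clock 35.6 pos [434.8 273.8 187.1] rot [-3.141e+00  1.000e-03  1.601e+00] gap 93.9 total units [-6.56  2.86  0.  ] yaw units 0.0
```

View pics/top2.png

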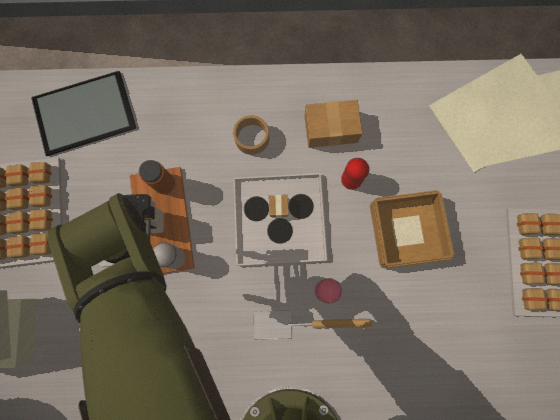

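The jar (150,170), canister (under the hand) and shaker (165,256) stand on the board. The pan holds only the gift at (278,206), lid at 37.5 mm, between the three bare mats. The card is at (408,230). Now the gift.

```bash

python3 -m creep '-.3 .13 0 0 0 0;-.5 .22 0 0 0 0;-.6 .26 0 0 0 0;-.7 .3 0 0 0 0;-.7 .3 0 0 0 0;-.7 .3 0 0 0 0;-.7 .3 0 0 0 0;-.7 .3 0 0 0 0;-.6 .26 0 0 0 0;-.5 .23 0 0 0 0;-.3 .14 0 0 0 0;-.2 .1 0 0 0 0;-.06 .02 0 0 0 0;0 0 0 0 0 0;0 0 0 0 0 0'
python3 - <<'E'
from h import *
for n in("top","scene"):
    c=dict(np.load(n+"2.npz"));w=cloud(c)
    m=(c["color"].max(-1)<45)&(abs(w[...,0]-530)<95)&(abs(w[...,1]-15)<95)&(abs(w[...,2])<12)
    k,_,st,ce=cv2.connectedComponentsWithStats(m.astype(np.uint8))
    for i in range(1,k):
        if st[i,4]>100: print(n,st[i,2:],ray(c,ce[i],4)[0].round(1))
E
python3 go.py 556 16 10 1.6
```

```text
clock: 37.52
eef_pos: [557.3, 15.6, 187.9]
eef_rot: [3.142, -0.0, 1.602]
wrist_force: [-0.2, -0.0, 0.1]
finger_gap: 93.8
finger_force: 0.0
top [ 12  19 102] [554.5 -26.7   4. ]
scene [ 27  20 303] [490.1  18.9   4. ]
scene [ 27  21 394] [560.  -42.3   4. ]
scene [ 31  24 571] [554.7  73.7   4. ]
clock 37.5 pos [557.3  15.6 187.9] rot [ 3.142 -0.     1.602] gap 93.8 total units [ 0.01 -0.03  4.45] yaw units 0.001
```

```bash

python3 -m creep '0 -.03 .4 0 0 0;0 0 .5 0 0 0;0 0 .6 0 0 0;0 0 .6 0 0 0;0 0 .6 0 0 0;0 0 .5 0 0 0;0 0 .5 0 0 0;0 0 .35 0 0 0;0 0 .25 0 0 0;0 0 .1 0 0 0;0 0 .05 0 0 0;0 0 0 0 0 0;0 0 0 0 0 0'
python3 -m creep '0 0 0 0 0 0;0 0 0 0 0 0;0 0 0 0 0 0;0 0 0 0 0 0;0 0 0 0 0 0;0 0 0 0 0 0;0 0 0 0 0 0;0 0 0 0 0 0;0 0 0 0 0 0;0 0 0 0 0 0' 1 12
python3 -m creep '0 0 -.2 0 0 0;0 0 -.4 0 0 0;0 0 -.6 0 0 0;0 0 -.7 0 0 0;0 0 -.7 0 0 0;0 0 -.6 0 0 0;0 0 -.4 0 0 0;0 0 -.2 0 0 0;0 0 0 0 0 0;0 0 0 0 0 0'
python3 go.py 488.6 -305.6 - 1.6
```

```text
clock: 39.15
eef_pos: [556.5, 15.2, 10.2]
eef_rot: [3.141, 0.0, 1.601]
wrist_force: [0.3, 0.0, 0.8]
finger_gap: 94.0
finger_force: 0.0
clock: 40.4
eef_pos: [556.3, 15.2, 9.8]
eef_rot: [-3.142, -0.0, 1.601]
wrist_force: [-0.2, 0.8, 0.6]
finger_gap: 49.7
finger_force: 11.9
clock: 41.65
eef_pos: [555.9, 15.2, 161.0]
eef_rot: [-3.14, -0.0, 1.601]
wrist_force: [0.7, 0.3, -1.5]
finger_gap: 50.1
finger_force: 11.9
clock 41.6 pos [555.9  15.2 161. ] rot [-3.14  -0.     1.601] gap 50.1 total units [-7.96 -1.93  0.  ] yaw units 0.0
```

```bash

python3 -m creep '-.2 -.05 0 0 0 0;-.4 -.1 0 0 0 0;-.6 -.14 0 0 0 0;-.7 -.17 0 0 0 0;-.7 -.17 0 0 0 0;-.7 -.17 0 0 0 0;-.7 -.17 0 0 0 0;-.7 -.17 0 0 0 0;-.7 -.17 0 0 0 0;-.7 -.17 0 0 0 0;-.6 -.15 0 0 0 0;-.5 -.12 0 0 0 0;-.3 -.08 0 0 0 0;-.2 -.06 0 0 0 0;0 0 0 0 0 0;0 0 0 0 0 0'
python3 go.py 488.6 -306.2 13 1.6
```

```text
clock: 43.65
eef_pos: [490.3, -294.5, 161.9]
eef_rot: [-3.142, -0.0, 1.602]
wrist_force: [-0.3, -1.1, -0.7]
finger_gap: 50.0
finger_force: 11.9
clock 43.6 pos [ 490.3 -294.5  161.9] rot [-3.142 -0.     1.602] gap 50.0 total units [-0.29 -0.05  3.72] yaw units 0.001
```

```bash

python3 -m creep '-.29 -.05 0 0 0 0;0 0 .2 0 0 0;0 0 .4 0 0 0;0 0 .5 0 0 0;0 0 .6 0 0 0;0 0 .6 0 0 0;0 0 .5 0 0 0;0 0 .4 0 0 0;0 0 .3 0 0 0;0 0 .15 0 0 0;0 0 .05 0 0 0;0 0 0 0 0 0;0 0 0 0 0 0'
python3 -m creep '0 0 .02 0 0 0;0 0 .02 0 0 0;0 0 0 0 0 0;0 0 0 0 0 0'
```

```text
clock: 45.28
eef_pos: [488.7, -306.8, 14.3]
eef_rot: [3.141, 0.0, 1.601]
wrist_force: [0.9, 0.2, -1.7]
finger_gap: 49.7
finger_force: 11.9
clock: 45.78
eef_pos: [488.5, -306.7, 12.3]
eef_rot: [3.142, 0.0, 1.601]
wrist_force: [0.5, -0.5, -0.0]
finger_gap: 50.0
finger_force: 11.9
```

```bash

python3 -m creep '0 0 .025 0 0 0;0 0 0 0 0 0;0 0 0 0 0 0'
python3 -m creep '0 0 .015 0 0 0;0 0 0 0 0 0;0 0 0 0 0 0'
```

```text
clock: 46.15
eef_pos: [488.4, -306.7, 11.2]
eef_rot: [-3.142, 0.0, 1.601]
wrist_force: [0.1, 0.6, -1.6]
finger_gap: 49.8
finger_force: 11.9
clock: 46.52
eef_pos: [488.5, -306.7, 10.8]
eef_rot: [3.141, 0.0, 1.601]
wrist_force: [-1.3, 0.8, 2.0]
finger_gap: 50.1
finger_force: 11.9
```

```bash

python3 -m creep '0 0 0 0 0 0;0 0 0 0 0 0;0 0 0 0 0 0;0 0 0 0 0 0;0 0 0 0 0 0;0 0 0 0 0 0' 0
python3 -m creep '0 0 -.3 0 0 0;0 0 -.5 0 0 0;0 0 -.6 0 0 0;0 0 -.7 0 0 0;0 0 -.7 0 0 0;0 0 -.7 0 0 0;0 0 -.6 0 0 0;0 0 -.3 0 0 0;0 0 0 0 0 0;0 0 0 0 0 0'
python3 go.py 435.1 274 188 1.6
```

```text
clock: 47.28
eef_pos: [488.4, -306.7, 10.6]
eef_rot: [-3.142, 0.0, 1.601]
wrist_force: [0.5, -0.4, -0.4]
finger_gap: 94.0
finger_force: 0.0
clock: 48.52
eef_pos: [488.1, -306.4, 185.7]
eef_rot: [-3.14, -0.001, 1.601]
wrist_force: [0.7, -0.4, -0.4]
finger_gap: 94.2
finger_force: 0.0
clock 48.5 pos [ 488.1 -306.4  185.7] rot [-3.140e+00 -1.000e-03  1.601e+00] gap 94.2 total units [14.54 -0.88 -0.04] yaw units 0.0
```

```bash

python3 -m creep '.3 -.02 0 0 0 0;.5 -.03 0 0 0 0;.7 -.04 0 0 0 0;.8 -.05 0 0 0 0;.9 -.05 0 0 0 0;.9 -.05 0 0 0 0;.9 -.06 0 0 0 0;.9 -.06 0 0 0 0;.9 -.06 0 0 0 0;.9 -.06 0 0 0 0;.9 -.06 0 0 0 0;.9 -.06 0 0 0 0;.9 -.05 0 0 0 0;.9 -.05 0 0 0 0;.8 -.05 0 0 0 0;.7 -.04 0 0 0 0;.6 -.04 0 0 0 0;.5 -.03 0 0 0 0;0 0 0 0 0 0;0 0 0 0 0 0'
python3 - <<'E'
from h import *
for n in("top","scene"):
    c=manip.camera(n);cv2.imwrite(f"pics/{n}3.png",c["color"][...,::-1])
    w=cloud(c)
    for k,x,y,lo,hi in(("jar",623,302,126,142),("can",523,328,125,140),("shk",435,274,118,135),("gift",488,-305,33,46)):
        m=(abs(w[...,0]-x)<36)&(abs(w[...,1]-y)<36)&(w[...,2]>lo)&(w[...,2]<hi)
        print(n,k,m.sum(),rect(w[m]) if m.sum() else "",np.median(w[m][:,2]) if m.sum() else "")
E
python3 go.py 435.1 274 188 1.6
```

```text
clock: 51.02
eef_pos: [436.6, 247.8, 186.6]
eef_rot: [-3.141, 0.0, 1.602]
wrist_force: [0.1, -0.1, 0.2]
finger_gap: 93.9
finger_force: 0.0
top jar 393 (array([622.5, 301.2]), array([48.5, 47.3]), 5.1) 135.66168865962766
top can 0  
top shk 14 (array([443.4, 253.3]), array([19.4,  4.7]), 20.2) 120.01007275595708
top gift 410 (array([ 488.5, -306. ]), array([46.6, 49.8]), 89.5) 39.14338574481144
scene jar 1027 (array([623.5, 304.7]), array([48.5, 49.1]), 68.9) 135.16549991806568
scene can 816 (array([524.2, 328.4]), array([46. , 43.8]), 1.9) 132.97173488273492
scene shk 388 (array([437.1, 275.6]), array([42.7, 41.4]), 55.4) 123.29909424641244
scene gift 293 (array([ 488.7, -303.9]), array([51.1, 48.5]), 0.8) 37.86833251121709
clock 51.1 pos [437.  247.5 186.7] rot [3.142 0.    1.601] gap 93.9 total units [ 0.66 -0.03 -0.03] yaw units 0.0
```

View pics/scene3.png

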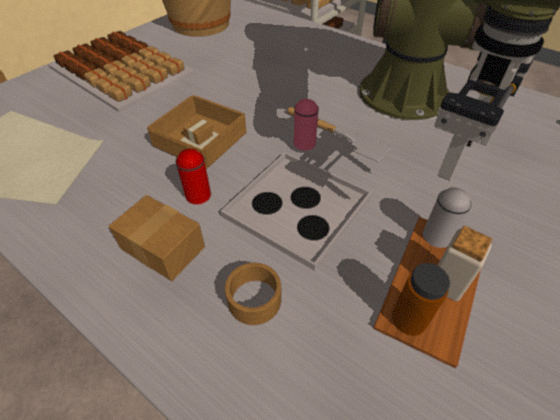

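The gift (200,132) lies flat in the middle of the card, and the jar, canister and shaker stand on the board at (420,300), (468,262) and (445,215). Now the shaker goes back.

```bash

python3 -m creep '.4 -.03 0 0 0 0;.26 -.01 0 0 0 0;0 0 .3 0 0 0;0 0 .5 0 0 0;0 0 .5 0 0 0;0 0 .5 0 0 0;0 0 .5 0 0 0;0 0 .4 0 0 0;0 0 .2 0 0 0;0 0 .07 0 0 0;0 0 0 0 0 0;0 0 0 0 0 0'
python3 go.py 435.1 274 67.9 1.6
```

```text
clock: 52.62
eef_pos: [434.9, 274.5, 68.4]
eef_rot: [3.141, -0.0, 1.601]
wrist_force: [0.8, -0.2, -0.4]
finger_gap: 94.1
finger_force: 0.0
clock 52.6 pos [434.9 274.5  68.4] rot [ 3.141 -0.     1.601] gap 94.1 total units [-0.01  0.    0.01] yaw units 0.0
```

```bash

python3 -m creep '0 0 0 0 0 0;0 0 0 0 0 0;0 0 0 0 0 0;0 0 0 0 0 0;0 0 0 0 0 0;0 0 0 0 0 0;0 0 0 0 0 0;0 0 0 0 0 0;0 0 0 0 0 0' 1 25
python3 -m creep '0 0 -.2 0 0 0;0 0 -.4 0 0 0;0 0 -.5 0 0 0;0 0 -.5 0 0 0;0 0 -.4 0 0 0;0 0 -.2 0 0 0;0 0 0 0 0 0;0 0 0 0 0 0'
python3 go.py 558 -39.2 - 1.6
```

```text
clock: 53.75
eef_pos: [434.7, 274.4, 67.9]
eef_rot: [3.142, -0.0, 1.601]
wrist_force: [1.0, -0.5, -0.6]
finger_gap: 53.2
finger_force: 25.0
clock: 54.75
eef_pos: [434.4, 274.2, 155.2]
eef_rot: [-3.141, 0.001, 1.601]
wrist_force: [-0.8, 0.8, -3.0]
finger_gap: 53.3
finger_force: 25.0
clock 54.8 pos [434.4 274.2 155.2] rot [-3.141e+00  1.000e-03  1.601e+00] gap 53.3 total units [-7.93  2.85  0.  ] yaw units 0.0
```

```bash

python3 -m creep '-.2 .07 0 0 0 0;-.4 .14 0 0 0 0;-.6 .22 0 0 0 0;-.7 .25 0 0 0 0;-.7 .25 0 0 0 0;-.7 .25 0 0 0 0;-.7 .25 0 0 0 0;-.7 .25 0 0 0 0;-.7 .25 0 0 0 0;-.7 .25 0 0 0 0;-.6 .22 0 0 0 0;-.5 .18 0 0 0 0;-.4 .14 0 0 0 0;-.2 .08 0 0 0 0;-.13 .05 0 0 0 0;0 0 0 0 0 0;0 0 0 0 0 0'
python3 go.py 558 -39.2 61.5 1.6
```

```text
clock: 56.88
eef_pos: [558.2, -38.8, 155.9]
eef_rot: [-3.142, -0.0, 1.602]
wrist_force: [0.1, 0.4, -2.2]
finger_gap: 53.5
finger_force: 25.0
clock 56.9 pos [558.2 -38.8 155.9] rot [-3.142 -0.     1.602] gap 53.5 total units [-0.01 -0.01  2.36] yaw units 0.001
```

```bash

python3 -m creep '-.01 -.01 .2 0 0 0;0 0 .4 0 0 0;0 0 .5 0 0 0;0 0 .5 0 0 0;0 0 .4 0 0 0;0 0 .2 0 0 0;0 0 .12 0 0 0;0 0 .02 0 0 0;0 0 0 0 0 0;0 0 0 0 0 0'
python3 -m creep '0 0 .025 0 0 0;0 0 0 0 0 0;0 0 0 0 0 0'
python3 -m creep '0 0 .02 0 0 0;0 0 0 0 0 0;0 0 0 0 0 0'
```

```text
clock: 58.12
eef_pos: [558.1, -39.7, 62.7]
eef_rot: [3.141, 0.0, 1.601]
wrist_force: [-0.4, 0.5, -2.4]
finger_gap: 53.7
finger_force: 25.0
clock: 58.5
eef_pos: [557.9, -39.6, 61.3]
eef_rot: [3.142, 0.0, 1.601]
wrist_force: [-0.4, -0.3, -1.8]
finger_gap: 53.4
finger_force: 25.0
clock: 58.88
eef_pos: [557.9, -39.6, 60.4]
eef_rot: [-3.142, -0.0, 1.601]
wrist_force: [0.1, 0.2, -3.1]
finger_gap: 53.5
finger_force: 25.0
```

```bash

python3 -m creep '0 0 .015 0 0 0;0 0 0 0 0 0;0 0 0 0 0 0'
python3 -m creep '0 0 0 0 0 0;0 0 0 0 0 0;0 0 0 0 0 0;0 0 0 0 0 0;0 0 0 0 0 0;0 0 0 0 0 0' 0
python3 -m creep '0 0 -.3 0 0 0;0 0 -.5 0 0 0;0 0 -.6 0 0 0;0 0 -.7 0 0 0;0 0 -.7 0 0 0;0 0 -.3 0 0 0;0 0 0 0 0 0'
python3 go.py 523.5 328 188 1.6
```

```text
clock: 59.25
eef_pos: [558.0, -39.6, 59.9]
eef_rot: [3.141, 0.0, 1.601]
wrist_force: [-0.5, 0.3, -1.7]
finger_gap: 53.5
finger_force: 25.0
clock: 60.0
eef_pos: [557.9, -39.6, 59.8]
eef_rot: [3.142, 0.0, 1.601]
wrist_force: [0.2, 0.2, 0.4]
finger_gap: 94.0
finger_force: 0.0
clock: 60.88
eef_pos: [558.1, -39.6, 184.3]
eef_rot: [3.14, 0.0, 1.601]
wrist_force: [-0.3, -0.5, -0.4]
finger_gap: 93.9
finger_force: 0.0
clock 60.9 pos [558.1 -39.6 184.3] rot [3.14  0.    1.601] gap 93.9 total units [ 9.21 -0.58 -0.09] yaw units 0.0
```

```bash

python3 -m creep '.3 -.02 0 0 0 0;.5 -.03 0 0 0 0;.7 -.04 0 0 0 0;.8 -.05 0 0 0 0;.8 -.05 0 0 0 0;.8 -.05 0 0 0 0;.8 -.05 0 0 0 0;.8 -.05 0 0 0 0;.8 -.05 0 0 0 0;.8 -.05 0 0 0 0;.7 -.05 0 0 0 0;.6 -.04 0 0 0 0;.4 -.03 0 0 0 0;.21 -.02 0 0 0 0;0 0 0 0 0 0;0 0 0 0 0 0'
python3 go.py 523.5 328 68.2 1.6
```

```text
clock: 62.88
eef_pos: [523.9, 319.4, 183.9]
eef_rot: [3.142, 0.0, 1.601]
wrist_force: [-1.1, -0.1, -0.2]
finger_gap: 93.5
finger_force: 0.0
clock 62.9 pos [523.9 319.4 183.9] rot [3.142 0.    1.601] gap 93.5 total units [ 0.22 -0.    2.89] yaw units 0.0
```

```bash

python3 -m creep '.21 0 0 0 0 0;0 0 .3 0 0 0;0 0 .5 0 0 0;0 0 .5 0 0 0;0 0 .5 0 0 0;0 0 .5 0 0 0;0 0 .35 0 0 0;0 0 .2 0 0 0;0 0 .04 0 0 0;0 0 0 0 0 0;0 0 0 0 0 0'
python3 -m creep '0 0 0 0 0 0;0 0 0 0 0 0;0 0 0 0 0 0;0 0 0 0 0 0;0 0 0 0 0 0;0 0 0 0 0 0;0 0 0 0 0 0;0 0 0 0 0 0;0 0 0 0 0 0' 1 25
python3 -m creep '0 0 -.2 0 0 0;0 0 -.4 0 0 0;0 0 -.5 0 0 0;0 0 -.5 0 0 0;0 0 -.4 0 0 0;0 0 -.2 0 0 0;0 0 0 0 0 0;0 0 0 0 0 0'
python3 go.py 496.6 14.5 - 1.6
```

```text
clock: 64.25
eef_pos: [523.7, 328.4, 68.8]
eef_rot: [3.141, -0.0, 1.601]
wrist_force: [0.5, 0.2, -0.5]
finger_gap: 94.0
finger_force: 0.0
clock: 65.38
eef_pos: [523.5, 328.3, 68.2]
eef_rot: [3.142, 0.0, 1.601]
wrist_force: [0.3, 0.4, -0.3]
finger_gap: 54.0
finger_force: 24.9
clock: 66.38
eef_pos: [523.2, 328.1, 155.4]
eef_rot: [-3.14, 0.001, 1.601]
wrist_force: [1.2, 0.4, -3.0]
finger_gap: 54.1
finger_force: 24.9
clock 66.4 pos [523.2 328.1 155.4] rot [-3.140e+00  1.000e-03  1.601e+00] gap 54.1 total units [-7.82 -0.9   0.01] yaw units 0.0
```

```bash

python3 -m creep '-.2 -.02 0 0 0 0;-.4 -.05 0 0 0 0;-.6 -.07 0 0 0 0;-.7 -.08 0 0 0 0;-.7 -.08 0 0 0 0;-.7 -.08 0 0 0 0;-.7 -.08 0 0 0 0;-.7 -.08 0 0 0 0;-.7 -.08 0 0 0 0;-.7 -.08 0 0 0 0;-.6 -.07 0 0 0 0;-.5 -.06 0 0 0 0;-.3 -.04 0 0 0 0;-.2 -.02 0 0 0 0;-.11 -.01 0 0 0 0;0 0 0 0 0 0;0 0 0 0 0 0'
python3 go.py 496.6 14.8 62 1.6
```

```text
clock: 68.5
eef_pos: [497.1, 15.3, 156.2]
eef_rot: [-3.142, -0.0, 1.602]
wrist_force: [-1.0, 0.2, -3.3]
finger_gap: 53.8
finger_force: 24.9
clock 68.5 pos [497.1  15.3 156.2] rot [-3.142 -0.     1.602] gap 53.8 total units [-0.01 -0.01  2.36] yaw units 0.001
```

```bash

python3 -m creep '0 0 .2 0 0 0;0 0 .4 0 0 0;0 0 .5 0 0 0;0 0 .5 0 0 0;0 0 .4 0 0 0;0 0 .2 0 0 0;0 0 .12 0 0 0;0 0 .03 0 0 0;0 0 0 0 0 0;0 0 0 0 0 0'
python3 -m creep '0 0 .025 0 0 0;0 0 0 0 0 0;0 0 0 0 0 0'
python3 -m creep '0 0 .02 0 0 0;0 0 0 0 0 0;0 0 0 0 0 0'
```

```text
clock: 69.75
eef_pos: [497.3, 14.9, 62.6]
eef_rot: [3.141, 0.0, 1.601]
wrist_force: [0.0, 0.2, -3.5]
finger_gap: 54.0
finger_force: 24.9
clock: 70.12
eef_pos: [497.0, 14.9, 61.3]
eef_rot: [-3.142, 0.0, 1.601]
wrist_force: [-0.5, 0.0, -2.8]
finger_gap: 53.7
finger_force: 24.9
clock: 70.5
eef_pos: [497.0, 15.0, 60.4]
eef_rot: [-3.142, 0.0, 1.601]
wrist_force: [0.5, 0.3, -3.1]
finger_gap: 54.0
finger_force: 24.9
```

```bash

python3 -m creep '0 0 .012 0 0 0;0 0 0 0 0 0;0 0 0 0 0 0'
python3 -m creep '0 0 0 0 0 0;0 0 0 0 0 0;0 0 0 0 0 0;0 0 0 0 0 0;0 0 0 0 0 0;0 0 0 0 0 0' 0
python3 -m creep '0 0 -.3 0 0 0;0 0 -.5 0 0 0;0 0 -.6 0 0 0;0 0 -.7 0 0 0;0 0 -.7 0 0 0;0 0 -.3 0 0 0;0 0 0 0 0 0'
python3 go.py 623.2 302.5 188 1.6
```

```text
clock: 70.88
eef_pos: [497.1, 14.9, 60.2]
eef_rot: [3.141, 0.0, 1.601]
wrist_force: [-1.0, 0.3, 2.6]
finger_gap: 54.2
finger_force: 24.9
clock: 71.62
eef_pos: [497.1, 14.9, 60.0]
eef_rot: [3.142, -0.0, 1.601]
wrist_force: [-0.4, 0.1, -0.4]
finger_gap: 94.3
finger_force: 0.0
clock: 72.5
eef_pos: [497.2, 14.9, 184.4]
eef_rot: [3.14, 0.0, 1.601]
wrist_force: [-0.1, 0.2, 0.2]
finger_gap: 94.4
finger_force: 0.0
clock 72.5 pos [497.2  14.9 184.4] rot [3.14  0.    1.601] gap 94.4 total units [ 7.09  3.37 -0.09] yaw units 0.0
```

```bash

python3 -m creep '.3 .14 0 0 0 0;.6 .29 0 0 0 0;.7 .33 0 0 0 0;.7 .33 0 0 0 0;.7 .33 0 0 0 0;.7 .33 0 0 0 0;.7 .33 0 0 0 0;.7 .33 0 0 0 0;.7 .33 0 0 0 0;.6 .29 0 0 0 0;.4 .2 0 0 0 0;.29 .14 0 0 0 0;0 0 0 0 0 0;0 0 0 0 0 0'
python3 go.py 623.2 302.5 68.2 1.6
```

```text
clock: 74.25
eef_pos: [622.8, 302.5, 183.2]
eef_rot: [-3.141, 0.0, 1.601]
wrist_force: [-0.1, -0.4, 0.6]
finger_gap: 93.8
finger_force: 0.0
clock 74.2 pos [622.8 302.5 183.2] rot [-3.141  0.     1.601] gap 93.8 total units [0.   0.01 2.87] yaw units 0.0
```

```bash

python3 -m creep '0 0 .3 0 0 0;0 0 .5 0 0 0;0 0 .5 0 0 0;0 0 .5 0 0 0;0 0 .5 0 0 0;0 0 .35 0 0 0;0 0 .2 0 0 0;0 0 .03 0 0 0;0 0 0 0 0 0;0 0 0 0 0 0'
python3 -m creep '0 0 0 0 0 0;0 0 0 0 0 0;0 0 0 0 0 0;0 0 0 0 0 0;0 0 0 0 0 0;0 0 0 0 0 0;0 0 0 0 0 0;0 0 0 0 0 0;0 0 0 0 0 0' 1 25
python3 -m creep '0 0 -.2 0 0 0;0 0 -.4 0 0 0;0 0 -.5 0 0 0;0 0 -.5 0 0 0;0 0 -.4 0 0 0;0 0 -.2 0 0 0;0 0 0 0 0 0;0 0 0 0 0 0'
python3 go.py 557.3 71.2 - 1.6
```

```text
clock: 75.5
eef_pos: [623.4, 302.6, 69.4]
eef_rot: [3.141, -0.0, 1.601]
wrist_force: [-0.7, -0.1, -0.6]
finger_gap: 94.3
finger_force: 0.0
clock: 76.62
eef_pos: [623.1, 302.5, 68.7]
eef_rot: [-3.142, 0.0, 1.601]
wrist_force: [-0.4, 0.3, 0.2]
finger_gap: 55.3
finger_force: 25.0
clock: 77.62
eef_pos: [622.9, 302.4, 155.9]
eef_rot: [-3.14, 0.001, 1.601]
wrist_force: [0.3, 0.1, -3.6]
finger_gap: 55.4
finger_force: 25.0
clock 77.6 pos [622.9 302.4 155.9] rot [-3.140e+00  1.000e-03  1.601e+00] gap 55.4 total units [-5.73 -1.81  0.01] yaw units 0.0
```

```bash

python3 -m creep '-.2 -.06 0 0 0 0;-.4 -.13 0 0 0 0;-.5 -.16 0 0 0 0;-.6 -.19 0 0 0 0;-.6 -.19 0 0 0 0;-.6 -.19 0 0 0 0;-.6 -.19 0 0 0 0;-.6 -.19 0 0 0 0;-.6 -.19 0 0 0 0;-.5 -.16 0 0 0 0;-.3 -.09 0 0 0 0;-.2 -.06 0 0 0 0;-.03 -.01 0 0 0 0;0 0 0 0 0 0;0 0 0 0 0 0'
python3 go.py 557.3 71.2 62 1.6
```

```text
clock: 79.5
eef_pos: [557.8, 71.7, 156.7]
eef_rot: [-3.142, 0.0, 1.602]
wrist_force: [-0.1, 0.7, -2.0]
finger_gap: 55.7
finger_force: 25.0
clock 79.5 pos [557.8  71.7 156.7] rot [-3.142  0.     1.602] gap 55.7 total units [-0.01 -0.01  2.37] yaw units 0.001
```

```bash

python3 -m creep '0 -.01 .2 0 0 0;0 0 .4 0 0 0;0 0 .5 0 0 0;0 0 .5 0 0 0;0 0 .4 0 0 0;0 0 .2 0 0 0;0 0 .12 0 0 0;0 0 .03 0 0 0;0 0 0 0 0 0;0 0 0 0 0 0'
python3 -m creep '0 0 .025 0 0 0;0 0 0 0 0 0;0 0 0 0 0 0'
python3 -m creep '0 0 .015 0 0 0;0 0 0 0 0 0;0 0 0 0 0 0'
```

```text
clock: 80.75
eef_pos: [557.6, 71.2, 63.2]
eef_rot: [3.141, -0.0, 1.601]
wrist_force: [0.7, 0.5, -2.4]
finger_gap: 55.4
finger_force: 25.0
clock: 81.12
eef_pos: [557.4, 71.2, 61.8]
eef_rot: [3.142, -0.0, 1.601]
wrist_force: [1.9, -0.0, -2.7]
finger_gap: 55.4
finger_force: 25.0
clock: 81.5
eef_pos: [557.3, 71.2, 61.1]
eef_rot: [-3.142, -0.0, 1.601]
wrist_force: [0.3, -0.6, -1.8]
finger_gap: 55.7
finger_force: 25.0
```

```bash

python3 -m creep '0 0 .012 0 0 0;0 0 0 0 0 0;0 0 0 0 0 0'
python3 -m creep '0 0 0 0 0 0;0 0 0 0 0 0;0 0 0 0 0 0;0 0 0 0 0 0;0 0 0 0 0 0;0 0 0 0 0 0' 0
python3 -m creep '0 0 -.3 0 0 0;0 0 -.5 0 0 0;0 0 -.6 0 0 0;0 0 -.7 0 0 0;0 0 -.7 0 0 0;0 0 -.6 0 0 0;0 0 -.3 0 0 0;0 0 0 0 0 0'
python3 -m creep '.3 0 0 0 0 0;.6 0 0 0 0 0;.8 0 0 0 0 0;.8 0 0 0 0 0;.8 0 0 0 0 0;.8 0 0 0 0 0;.8 0 0 0 0 0;.6 0 0 0 0 0;.3 0 0 0 0 0;0 0 0 0 0 0;0 0 0 0 0 0;0 0 0 0 0 0'
python3 - <<'E'
from h import *
for n in("top","scene"):
    c=manip.camera(n);cv2.imwrite(f"pics/{n}4.png",c["color"][...,::-1])
    w=cloud(c);w0=cloud(dict(np.load(n+"0.npz")))
    for k,x,y,lo,hi in(("jar",557,71,118,134),("can",497,15,117,132),("shk",558,-40,110,126),("gift",488,-305,33,46)):
        for q in (w0,w):
            m=(abs(q[...,0]-x)<32)&(abs(q[...,1]-y)<32)&(q[...,2]>lo)&(q[...,2]<hi)
            print(n,k,m.sum(),rect(q[m]) if m.sum() else "",np.median(q[m],0).round(1) if m.sum() else "")
E
```

```text
clock: 81.88
eef_pos: [557.4, 71.2, 60.7]
eef_rot: [3.142, 0.0, 1.601]
wrist_force: [1.0, -0.5, -1.7]
finger_gap: 55.4
finger_force: 25.0
clock: 82.62
eef_pos: [557.4, 71.2, 60.7]
eef_rot: [3.142, -0.0, 1.601]
wrist_force: [0.6, 0.4, -0.6]
finger_gap: 93.9
finger_force: 0.0
clock: 83.62
eef_pos: [557.5, 71.2, 209.3]
eef_rot: [3.14, -0.0, 1.601]
wrist_force: [-0.9, -0.6, -0.5]
finger_gap: 93.7
finger_force: 0.0
clock: 85.12
eef_pos: [550.5, 302.4, 208.8]
eef_rot: [3.141, 0.0, 1.6]
wrist_force: [-0.2, 0.4, -0.0]
finger_gap: 94.3
finger_force: 0.0
top jar 389 (array([553.6,  70.8]), array([47.2, 49. ]), 89.7) [553.2  71.5 127.5]
top jar 382 (array([556.1,  70.8]), array([47.6, 47.9]), 88.3) [556.1  71.4 127.8]
top can 392 (array([497. ,  14.8]), array([44.6, 45.3]), 88.6) [496.6  13.7 125.8]
top can 393 (array([497.3,  13.5]), array([42.7, 45.2]), 89.5) [496.6  12.9 125.8]
top shk 288 (array([557.3, -40.7]), array([43.8, 44.2]), 36.4) [556.3 -40.5 116. ]
top shk 287 (array([557.5, -39.8]), array([43.4, 42.6]), 88.1) [556.5 -40.6 116.2]
top gift 0  
top gift 412 (array([ 488.3, -306.2]), array([47.2, 49.4]), 89.7) [ 488.1 -305.3   39.2]
scene jar 557 (array([554.9,  73.6]), array([49.7, 48.5]), 49.7) [558.1  75.6 126.9]
scene jar 557 (array([558.1,  73.9]), array([48.4, 49. ]), 11.2) [561.   75.7 126.9]
scene can 451 (array([497.5,  16.1]), array([45.5, 44.5]), 0.6) [501.8  18.1 124.8]
scene can 455 (array([497.6,  16.2]), array([44.8, 45.8]), 89.6) [502.   18.3 124.8]
scene shk 292 (array([558.5, -37.2]), array([41.6, 40. ]), 8.8) [562.7 -34.2 115.3]
scene shk 288 (array([559.9, -37.9]), array([42.1, 40.4]), 28.0) [563.5 -34.9 115.3]
scene gift 0  
scene gift 292 (array([ 488.6, -303.4]), array([48.5, 51.1]), 88.7) [ 491.3 -301.    37.8]
```

View pics/scene4.png

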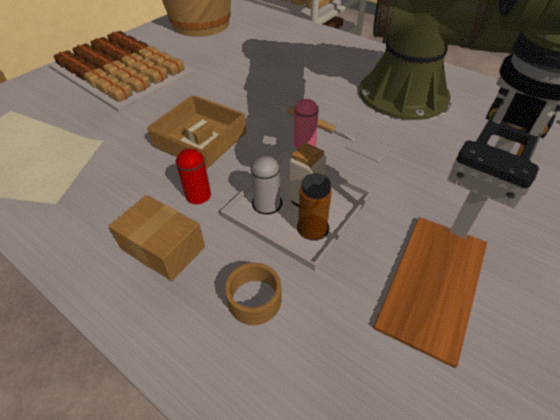

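The shaker (266,185), jar (315,205) and canister (308,165) are back within 3 mm of their start positions. The gift (200,132) lies flat on the card, the tape roll and parcel look unmoved, and the hand is clear.

```bash
python3 -c "
from cell import manip
print(manip.sign_off())"
```

```text
the job is handed in; nothing more can be done
None
```

The job is handed in at about 85 s of the 136 s: the gift lies flat on the carton's card, all three containers stand on their own mats within 3 mm of where they started, and nothing was dropped or knocked over; the hand-in returned no verdict.

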